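# Close the transport case's hasp and secure it with the snap hook

## Task

Make the case ready for transport: swing its hasp down until it lies flat on the case front with the staple standing through its slot. Then take the snap hook out of the foam insert and push its sprung gate against the staple's bar until the bar is inside and the gate has snapped shut behind it, and leave the hook hanging there. Do not disturb the screw link or the things lying on the bench.

Things in the scene. Friction and masses are not known exactly. Their poses are not given: they have to be found in the camera images.
- case: Fixed black transport case with aluminium edges and steel ball corners, 260 mm deep, 360 mm wide, 190 mm high, standing on the bench. Origin: on the bench under the middle of the front face, in the plane of that face. x points from the front into the case, y along the front, z up. It carries the hasp and the staple.
- staple_bar (a point): Middle of the staple's outer bar. The staple is a level steel loop of 8 mm round bar, 28 mm clear between its legs, 44 mm over all, standing 38 mm out of the middle of the case front. The outer bar's centre line lies 34 mm in front of the face, 130 mm above the bench, along y of the case. Axes as case.
- hasp_hinge (a point): Middle of the hasp's hinge pin, at the top front edge of the case: 1 mm in front of the face, 194.5 mm above the bench; the pin runs along y of the case. Axes as case. The hinge is stiff (0.085 N m friction): the strap stays where it is left.
- hasp (a joint): Angle (rad) of the hasp, a flat steel strap on the hinge pin. 0: hangs flat on the case front, over the staple; pi/2: sticks straight out to the front, level; beyond that its end points up. Starts open at 1.5 to 2.3. It does not jam on the staple.
- hasp_tip (a point): Free end of the hasp strap, on its front face, in the middle of its width. The strap is 66 mm wide, 4 mm thick, 97 mm long from the pin, with a 48 x 24 mm slot 54 to 78 mm from the pin; between pin and slot it is plain. Closed, its front face lies 5.5 mm in front of the case front; above the staple's bar 55 mm of it stay free to push on.
- snap_hook: Loose steel snap hook, 120 mm long, 60 mm wide, pear-shaped loop of 10 mm round bar, about 0.22 kg, told by its straight hinged gate. Origin: underside of its narrow end. z along its length to the wide bow, x across to the gate side, y normal to its plane. Starts upright, narrow end 42 mm deep in a foam slot. The bow is an arc of radius 25 mm (bar centre line) about (0, 0, 90) mm.
- hook_grip (a point): Point on the centre line of the snap hook's spine, the straight side opposite the gate, at (-24.2, 0, 82) mm in the snap hook's frame; a good place to grip, fingers closing along the hook's y (10 mm thick there). The spine runs from (-18, 0, 23) to (-25, 0, 90). Axes as snap_hook.
- hook_nose (a point): End of the snap hook's bow, (24.8, 0, 93.5) mm in its frame, against which the gate shuts. To clip on: with the staple bar at hook z = 66 to 82, below the nose, push the hook until the bar is some 17 mm inside the line gate-nose, then lower the hook 25 mm: the bar slides up past the gate's tip into the bow and the gate snaps shut.
- hook_bow (a point): Inside top of the snap hook's wide bow, (0, 0, 110) mm in its frame. When the hook hangs on the staple this point rests on the bar, whose centre then lies at about hook z = 105 mm.
- gate (a joint): Angle (rad) of the snap hook's gate, 8 mm thick, hinged at (18.7, 0, 34) mm, its tip at (24.7, 0, 86.5) mm in the hook's frame. 0: shut against the nose; grows inward, stop at 0.62. Its spring takes about 5 to 6 N near the tip to start opening and about 9 to 10 N at 0.5.
- foam: Fixed grey tray with dark foam, 212 x 106 mm, 55 mm high, with two upright slots (57 x 12.5 mm, 42 mm deep) in line along its x, centred at x = -46 and +46 mm. Origin: middle of its underside; z up. The snap hook stands in one slot, the screw link in the other, their x axes along the foam's x.
- screw_link: Bystander: loose closed oval steel link with a hexagon sleeve on one side, 111 mm long, 55 mm wide, 10 mm bar, no gate. Upright in the other foam slot. Origin: underside of its lower end, z up along its length.
- pot: Bystander: empty terracotta pot, 84 mm across, 75 mm high. Origin: middle of its underside.
- mouse: Bystander: black computer mouse, 105 x 60 x 34 mm. Origin: middle of its underside.
- tape: Bystander: roll of grey tape, 104 mm across, 25 mm high. Origin: middle of its underside.
There are look-alikes about, which are no part of the job. Leave any purple or red look-alike of the snap_hook alone.

How it is judged (in metres and radians):
On the way, in this order (a step that is already met when the one before it is completed fails the run):
1. the hasp lies flat on the case front (within 0.08 rad) while the snap hook is not yet on the staple (value of joint hasp below 0.08 rad and distance between staple_bar and snap_hook above 0.15 m), for 0.2 s.
2. the snap hook's gate is pushed open (more than 0.2 rad) against the staple (value of joint gate above 0.2 rad and contact force between snap_hook and case above 1 N and distance between staple_bar and snap_hook below 0.13 m), for 0.04 s.
At the end, for the whole second after the job is handed in: The hasp lies flat (within 0.1 rad) over the staple; the snap hook hangs still on the staple with the bar inside its wide bow (bar at z 88 to 110 mm, x within 17 mm, y within 16 mm in the hook's frame) and its gate shut (within 0.05 rad) (value of joint hasp below 0.1 rad and value of joint gate below 0.05 rad and x of staple_bar in the frame of snap_hook between -0.017 and 0.017 m and y of staple_bar in the frame of snap_hook between -0.016 and 0.016 m and z of staple_bar in the frame of snap_hook between 0.088 and 0.11 m and linear speed of snap_hook below 0.05 m/s); the robot touches nothing.
It fails at once if the screw link is shifted by more than 15 mm (distance of screw_link from where it was at the start of the episode above 0.015 m).
It fails at once if the pot, mouse or tape is shifted by more than 15 mm (distance of any of pot, mouse, tape from where it was at the start of the episode above 0.015 m).
It also fails if it takes over 61 s, if anything falls off the work surface, if the arm or the gripper's body presses on something with over 40 N, if the wrist force passes 120 N, or if a joint passes its speed limit or range.

## Robot

A 6-joint arm with a two-finger parallel gripper is mounted at the origin on the work surface. World frame = base frame: x ahead of the robot, y to its left, z up, the work surface at z = 0. Lengths are in mm, angles in rad, forces in N, time in s.
With the tool pointing down it reaches from about 300 to 775 mm from the base axis. Payload 14.6 kg.
Tool frame: the origin (TCP) lies midway between the tips of the shut fingers; the grasp point (between the pads) lies 19 mm behind it (manip.grip_point_offset is the distance from the TCP to the grasp point, in mm); x points along the fingers, z is the direction in which the jaws open and shut, and the axes are right-handed (so a half turn about x gives the same grasp; the last joint's range is limited). The gripper opens to 94 mm and grips with 3 to 60 N. Pads are 16 mm wide; open, the fingers measure 119 mm over their backs; the gripper's body (75 mm by 177 mm) begins 78 mm behind the grasp point.
Start: joints at [-1.285, 0.3, 1.521, -0, 1.321, -0.067], TCP at [190.032, -516.117, 205.446] pointing down, gripper open.
Joint ranges: [-3.03, 3.03], [-0.79, 2.21], [0.23, 2.52], [-1.04, 4.18], [0, 3.07], [-2.55, 2.55]. Speed limits (rad/s): [2.22, 2.22, 2.57, 3.14, 3.14, 3.14].

## Interface

Orientations are given as [roll, pitch, yaw] about the fixed x, y, z axes, in that order (R = Rz(yaw) Ry(pitch) Rx(roll)).
In Python, from cell import manip, camera, calibration, order gives the robot as it stands.
- The arm moves only by the tool jog_arm, never from a script. Its arguments are lists of equal length, an entry for each row: "turn": the turn, a rotation vector about the tool's x, y, z in degrees, a list of three; "dp": the shift along the tool's x, y, z in cm, a list of three; "gripper": the closure, from 0 (fully open) to 1 (shut). In form: {"turn": [[ax, ay, az], ...], "dp": [[tx, ty, tz], ...], "gripper": [gripper, ...]}. A call has 1 to 8 rows; each row shifts and turns the pose as measured when the row begins, along the tool's axes as they then stand; what a row does not reach is not made up. A row lasts 1/8 s, in which the tool goes at most 62.5 mm and 10.7 degrees, less where a joint would pass 70% of its speed; a pose out of reach is approached as far as the arm can. A call is refused whole if a number of a shift passes 6.25 or a number of a turn 10.7, either way. A call with a gripper value outside its range is refused whole. The fingers move at their own pace and stop on an object; "grip_force" is the grip in N (left out, the last holds). Time passes only in rows, so rows that do not move let the fingers close. It gives the time, the measured TCP pose, the force and the opening at its end, in the units of the state.
- manip.read_state(): the state, without advancing time (a new reading comes with each control period).
- camera(name): name is "scene" or "top" or "wrist"; returns (picture, depth): 480x640x3 uint8, red, green, blue; 480x640 float32, mm along the optical axis (not along the pixel's ray), 0 where there is no reading.
- calibration(name): a dict with "K" (3x3 intrinsics, pixels), "world_from_camera" (4x4, takes a point from camera to world coordinates). Camera axes: x right, y down, z forward; pixel columns grow to the right and rows downward; lengths in mm; the calibration is good to about 2 mm. A picture is of the moment at which its call begins: read the wrist's pose just before it. calibration takes no time and is no camera call; for the wrist camera it gives the pose at the moment of the call.
- order.sign_off(): hands the job in, once; it reports no verdict.
The state is a dict: "clock": time; "joints": joint angles; "qd": joint speeds; "effort": joint torques, N m; "eef_pos": TCP position; "eef_rot": TCP orientation; "wrist_force": force on the tool from outside, world axes, zero at the start; "moment": the same for the moment, N m; "finger_gap": finger opening in mm.
Only numpy, scipy, OpenCV 4.12 (cv2) and the standard library are available. Lean on these libraries where they do the work, as an engineer would, in place of code of your own. Each camera call takes 0.05 s, during which the arm holds its last target.

## Working session

There is one attempt and no reset: what is moved stays moved. The work goes in short steps, Python scripts to look and compute and a tool call to move; the robot and the scene stay as the last step left them, time stands still between calls to the robot, and variables do not carry over. Pictures are saved under pics/ and viewed, and the job is handed in when it is done.

Besides the shell and the picture viewer there is one more tool, called as a command line: name --argument value ..., lists and objects as JSON in quotes. jog_arm: Moves the arm, as the interface text tells. Its arguments: {"type":"object","properties":{"turn":{"type":"array","items":{"type":"array","items":{"type":"number"}}},"dp":{"type":"array","items":{"type":"array","items":{"type":"number"}}},"gripper":{"type":"array","items":{"type":"number"}},"grip_force":{"type":"number"}},"required":["turn","dp","gripper"]}

```bash
mkdir -p pics; ls
python3 - <<'E'
from cell import manip,camera,calibration
import cv2,numpy as np
print(manip.read_state())
for n in("scene","top","wrist"):
    c=calibration(n)
    p,d=camera(n); cv2.imwrite(f"pics/{n}0.png",p[:,:,::-1]); np.savez(f"pics/{n}0.npz",p=p,d=d,K=c["K"],T=c["world_from_camera"])
    print(n,c)
E
```

```text
pics
{'clock': 0.0, 'joints': array([-1.28457627e+00,  3.00466760e-01,  1.52161118e+00,  5.69304007e-06,
        1.32069207e+00, -6.65742245e-02]), 'qd': array([-0.0007431 , -0.00072644,  0.00148552, -0.00080479,  0.00059051,
       -0.00059585]), 'effort': array([ 2.66431867e-03, -5.31801867e+01, -3.52738202e+01,  7.09397555e-02,
        2.43992714e-02, -8.99324527e-05]), 'eef_pos': array([ 189.97129451, -515.85861189,  204.87597715]), 'eef_rot': array([3.0703349 , 1.56961895, 1.85233144]), 'wrist_force': array([-0.04683538,  0.00152162, -0.50853242]), 'moment': array([-0.00467752, -0.04684891, -0.04182285]), 'finger_gap': 93.94129285184728}
scene {'K': array([[504.44190627,   0.        , 317.30832001],
       [  0.        , 504.44190627, 238.20194558],
       [  0.        ,   0.        ,   1.        ]]), 'world_from_camera': array([[ 6.17622703e-01,  5.20888944e-01, -5.89251139e-01,
         1.03441896e+03],
       [ 7.86455911e-01, -4.14203457e-01,  4.58173107e-01,
        -4.68249503e+02],
       [-5.41255315e-03, -7.46398154e-01, -6.65477648e-01,
         6.48520427e+02],
      
[... 438 characters left out ...]
      [ 3.88071661e-02, -4.31332893e-02, -9.98315343e-01,
         9.98035488e+02],
       [ 0.00000000e+00,  0.00000000e+00,  0.00000000e+00,
         1.00000000e+00]])}
wrist {'K': array([[370.37736956,   0.        , 320.80090714],
       [  0.        , 370.37736956, 243.85261092],
       [  0.        ,   0.        ,   1.        ]]), 'world_from_camera': array([[ 3.46915341e-01, -9.01389995e-01, -2.59125113e-01,
         2.65386894e+02],
       [-9.37896108e-01, -3.33647019e-01, -9.50292444e-02,
        -4.87949068e+02],
       [-7.97911205e-04,  2.75999537e-01, -9.61157437e-01,
         3.84141400e+02],
       [ 0.00000000e+00,  0.00000000e+00,  0.00000000e+00,
         1.00000000e+00]])}
```

View pics/scene0.png

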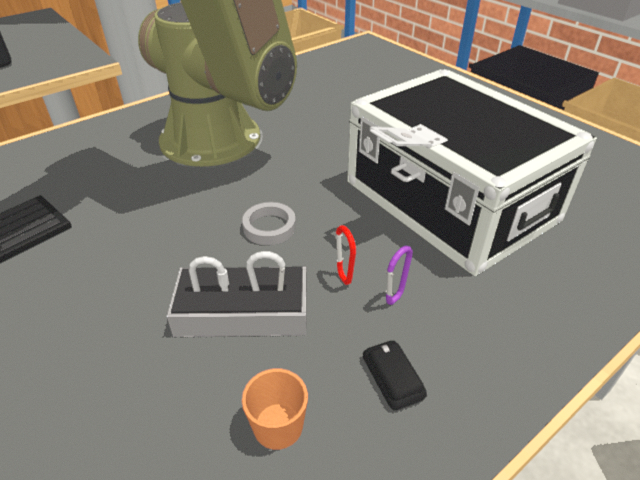

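View pics/top0.png

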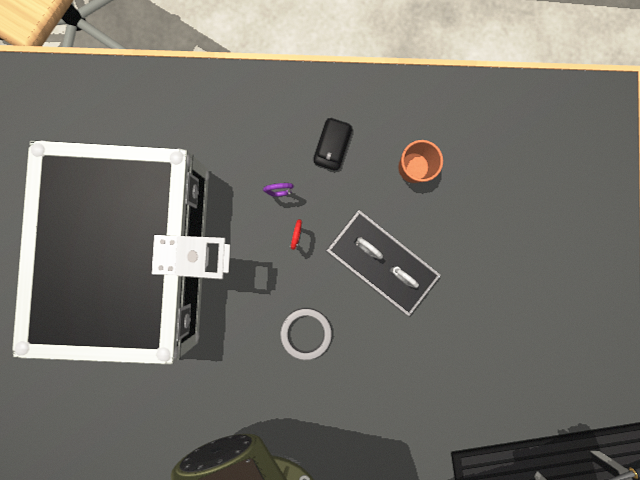

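View pics/wrist0.png

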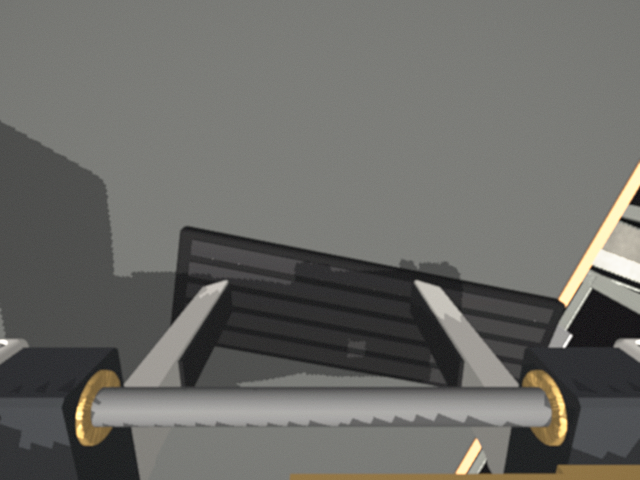

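Run:
```python
import cv2
s=cv2.imread("pics/scene0.png");t=cv2.imread("pics/top0.png")
cv2.imwrite("pics/c1.png",cv2.resize(s[220:345,160:320],None,fx=5,fy=4.7,interpolation=cv2.INTER_CUBIC))
cv2.imwrite("pics/c2.png",cv2.resize(s[70:280,330:600],None,fx=2.8,fy=2.8,interpolation=cv2.INTER_CUBIC))
cv2.imwrite("pics/c3.png",cv2.resize(t[200:325,320:450],None,fx=4.7,fy=4.7,interpolation=cv2.INTER_CUBIC))
cv2.imwrite("pics/c4.png",cv2.resize(t[130:370,0:260],None,fx=2.5,fy=2.5,interpolation=cv2.INTER_CUBIC))
```

```text
(no output)
```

View pics/c1.png

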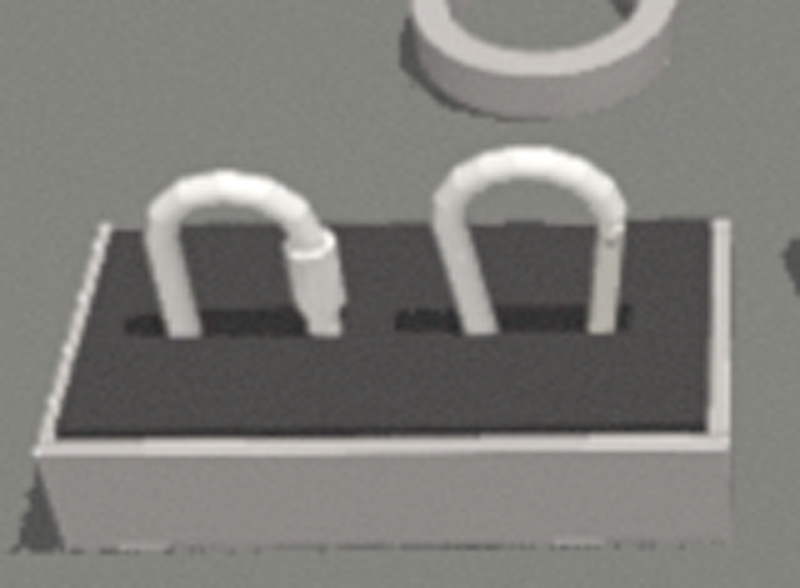

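View pics/c2.png

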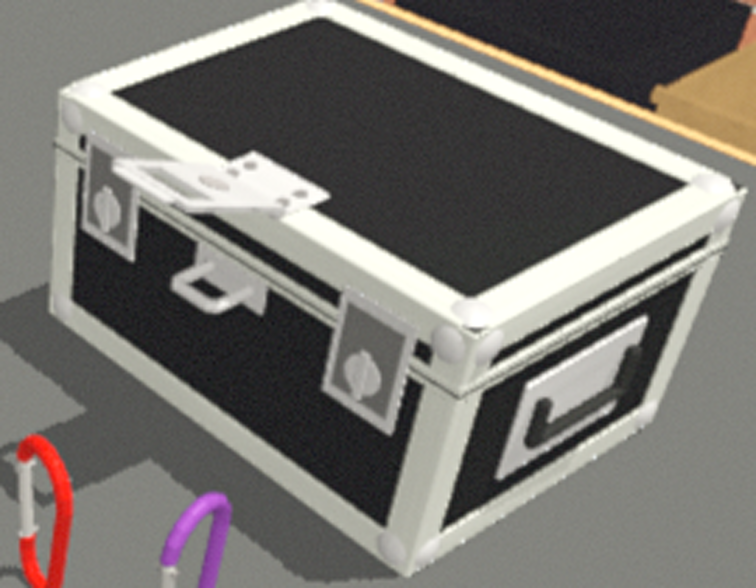

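View pics/c3.png

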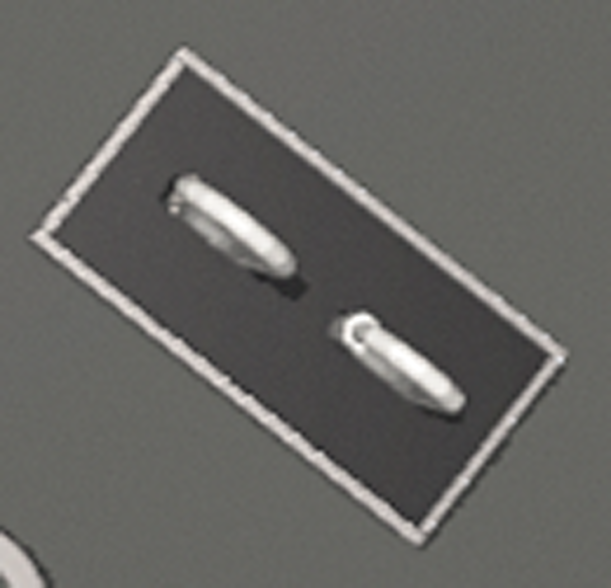

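View pics/c4.png

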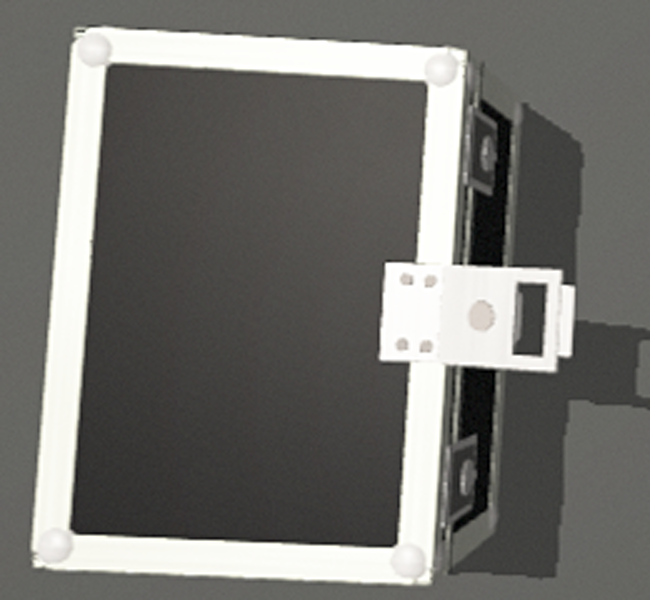

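```bash
cat > h.py <<'E'
import numpy as np,cv2
from scipy.spatial.transform import Rotation as R
def load(n):
    f=np.load(f"pics/{n}.npz"); return f["p"],f["d"],f["K"],f["T"]
def cloud(d,K,T):
    v,u=np.mgrid[0:d.shape[0],0:d.shape[1]]
    P=np.stack([(u-K[0,2])/K[0,0]*d,(v-K[1,2])/K[1,1]*d,d],-1)
    return P@T[:3,:3].T+T[:3,3]
def proj(X,K,T):
    X=np.atleast_2d(X); c=(X-T[:3,3])@T[:3,:3]
    return np.stack([c[:,0]/c[:,2]*K[0,0]+K[0,2],c[:,1]/c[:,2]*K[1,1]+K[1,2]],1)
E
python3 - <<'E'
from h import *
for n in("top0","scene0"):
    p,d,K,T=load(n); W=cloud(d,K,T); ok=d>0
    x,y,z=W[...,0],W[...,1],W[...,2]
    # bench height
    m=ok&(abs(z)<15); print(n,"bench z",np.median(z[m]))
    # case top
    m=ok&(z>180)&(z<200)&(y>50)&(x>300)
    print("case top z",np.percentile(z[m],[5,50,95]), cv2.minAreaRect(W[m][:,:2].astype(np.float32)), cv2.boxPoints(cv2.minAreaRect(W[m][:,:2].astype(np.float32))).round(1).tolist())
    m=ok&(z>48)&(z<60)&(y<-50)&(y>-360)&(x>350)&(x<650)
    m=cv2.morphologyEx(m.astype(np.uint8),cv2.MORPH_OPEN,np.ones((3,3)))
    nn,l,st,c=cv2.connectedComponentsWithStats(m)
    for i in range(1,nn):
        if st[i,4]>300:
            Q=W[l==i]; r=cv2.minAreaRect(Q[:,:2].astype(np.float32)); print("foam?",st[i],np.median(Q[:,2]),r,cv2.boxPoints(r).round(1).tolist())
    # hook points
    m=ok&(z>60)&(z<150)&(y<-100)&(y>-320)&(x>400)&(x<620)
    nn,l,st,c=cv2.connectedComponentsWithStats(m.astype(np.uint8))
    for i in range(1,nn):
        if st[i,4]>30:
            Q=W[l==i]; print("hk",st[i],Q.mean(0).round(1),Q[:,2].max(),cv2.minAreaRect(Q[:,:2].astype(np.float32)))
            h=Q[Q[:,2]>85];
E
```

```text
top0 bench z -0.6089067457251076
case top z [187.2033576  189.78194301 192.67146773] ((538.9003295898438, 265.728515625), (272.9333801269531, 365.8124084472656), 87.96916198730469) [[351.29998779296875, 135.8000030517578], [716.9000244140625, 122.9000015258789], [726.5, 395.6000061035156], [360.8999938964844, 408.6000061035156]]
foam? [ 331  213  108  102 4420] 54.13660879389482 ((524.6092529296875, -232.44265747070312), (211.29885864257812, 104.43194580078125), 52.720767974853516) [[419.1000061035156, -284.8999938964844], [502.20001220703125, -348.1000061035156], [630.0999755859375, -180.0], [547.0999755859375, -116.80000305175781]]
hk [357 237  26  22 185] [ 552.4 -195.5  119.5] 134.05419431992868 ((551.9251708984375, -195.32090759277344), (57.51716995239258, 12.387493133544922), 49.905399322509766)
hk [391 266  28  22 200] [ 500.2 -263.2  107. ] 125.44573078426004 ((497.88458251953125, -267.6216735839844), (56.179168701171875, 13.665504455566406), 52.5590705871582)
scene0 bench z -0.6490724593074901
case top z [186.65601162 189.57182032 191.79772675] ((538.8079833984375, 269.40002
[... 156 characters left out ...]
0625, 399.3999938964844], [359.1000061035156, 411.5]]
foam? [ 168  267  138   51 5538] 54.11974684145315 ((524.3632202148438, -231.12139892578125), (211.399169921875, 107.61371612548828), 52.78627014160156) [[417.6000061035156, -282.79998779296875], [503.29998779296875, -347.79998779296875], [631.0999755859375, -179.5], [545.4000244140625, -114.4000015258789]]
hk [247 252  38  36 527] [ 554.7 -196.7  104.8] 133.6199108184718 ((553.8880004882812, -195.2592315673828), (57.20170211791992, 10.826217651367188), 51.04149627685547)
hk [189 257  40  32 549] [ 501.8 -265.9   96.2] 123.71878617848745 ((499.3285827636719, -266.32232666015625), (57.80702209472656, 12.12384033203125), 51.000614166259766)
```

Run:
```python
from h import *
p,d,K,T=load("scene0"); W=cloud(d,K,T); ok=d>0
x,y,z=W[...,0],W[...,1],W[...,2]
m=ok&(z>20)&(z<175)&(x>340)&(x<740)&(y>90)&(y<180)
Q=W[m]
ex=np.array([.034,1]);ex/=np.linalg.norm(ex); ey=np.array([-ex[1],ex[0]])
for th in (86.5,87,87.5,88,88.5,89,):
    e=np.array([np.cos(np.radians(th)),np.sin(np.radians(th))]); s=Q[:,:2]@e
    h,b=np.histogram(s,bins=np.arange(100,190,1)); i=h.argmax(); print(th,h.max(),b[i],h[max(0,i-3):i+5])
u=W[...,:2]@ex; v=W[...,:2]@ey
# width extents at several z 
for z0 in(20,60,100,160):
    mm=ok&(abs(z-z0)<8)&(u>140)&(u<175)&(x>300)&(x<760); print(z0,np.percentile(u[mm],[5,50,95]),v[mm].min(),v[mm].max())
for n in("scene0","top0"):
    p,d,K,T=load(n); W=cloud(d,K,T); ok=d>0
    u=W[...,:2]@ex; v=W[...,:2]@ey; z=W[...,2]
    mm=ok&(z>183)&(z<194)&(W[...,1]>150)&(W[...,0]>300)&(W[...,0]<760); print(n,"top",u[mm].min(),u[mm].max(),v[mm].min(),v[mm].max())
    mm=ok&(u<145)&(u>85)&(z>110)&(z<140)&(v<-450)&(v>-620)
    print("staple",mm.sum(),W[mm].mean(0) if mm.any() else 0,np.percentile(u[mm],[2,50,98]) if mm.any() else 0,v[mm].min(),v[mm].max(),np.percentile(z[mm],[2,50,98]))
    mm=ok&(u<140)&(u>0)&(z>165)&(z<300)&(v<-450)&(v>-620)
    print("hasp",mm.sum(),u[mm].min(),u[mm].max(),v[mm].min(),v[mm].max(),np.polyfit(u[mm],z[mm],1),z[mm].min(),z[mm].max())
```

```text
86.5 1207 173 [ 488  737 1061 1207 1193 1101 1128  910]
87 1569 170 [1138 1486 1470 1569 1284  779  226   59]
87.5 2077 165 [1018 1437 2057 2077 1324  454   92   34]
88 2450 160 [ 874 1393 2084 2450 1454  421   72   27]
88.5 2062 155 [ 851 1273 1795 2062 1619  812  238   55]
89 1562 150 [ 746 1105 1459 1562 1314 1040  689  312]
20 [156.18312722 158.94599787 161.89089873] -713.657065034418 -347.45947023007864
60 [157.84547284 159.95080875 161.9856369 ] -710.8369535081409 -348.34674791555875
100 [155.66029439 159.15829292 161.74807375] -710.7922673865075 -347.80996544498305
160 [154.86071355 158.80129239 161.7355966 ] -711.6706952237028 -348.55490517586355
scene0 top 162.58382202383524 423.8209323473635 -711.841930924585 -345.1663730846629
staple 149 [535.62471298 111.08325526 131.55582261] [121.12456186 127.05010816 143.35328356] -551.2773043794837 -506.77310060295747 [126.87632417 131.90088421 134.24340033]
hasp 526 66.89946981759059 139.8684974354931 -562.9857207605473 -495.0638334548254 [ -0.35302954 254.96480468] 204.08567467675783 232.17249285404995
top0 top 162.21288880650746 420.35542010537677 -711.8175037152007 -346.74664822906675
staple 36 [532.1394648  102.60795344 131.9396567 ] [119.327549   120.51813959 122.01984781] -544.6681120777877 -511.96806564574945 [128.1410608  131.65486162 135.41907008]
hasp 1318 65.79216664769545 139.95202092703653 -561.2293854870993 -495.1251365726209 [ -0.358669   255.26746104] 202.82858072168563 233.7646558026113
```

```bash
cat >> h.py <<'E'
from cell import manip,camera,calibration
def pose():
    s=manip.read_state(); return s["eef_pos"],R.from_euler("xyz",s["eef_rot"]),s
def plan(pos,Rt,maxd=55,maxa=10,show=True):
    """rows in tool axes from the present pose to target"""
    p,r,s=pose(); Rt=R.from_matrix(Rt) if not isinstance(Rt,R) else Rt
    rv=(r.inv()*Rt).as_rotvec(degrees=True); n=int(np.ceil(max(np.linalg.norm(np.subtract(pos,p))/maxd,np.abs(rv).max()/maxa,1)))
    dr=R.from_rotvec(rv/n,degrees=True); q=r; dw=(np.array(pos)-p)/n; D=[]
    for i in range(n): D.append((q.inv().apply(dw)/10).round(2).tolist()); q=q*dr
    print("n",n,"turn",(rv/n).round(2).tolist()); print("dp",D)
def st():
    p,r,s=pose(); print("t",round(s["clock"],2),"p",p.round(1),"x",r.as_matrix()[:,0].round(3),"z",r.as_matrix()[:,2].round(3),"F",s["wrist_force"].round(1),"M",s["moment"].round(2),"gap",round(s["finger_gap"],1),"q",s["joints"].round(2))
def axes(xd,zd):
    x=np.array(xd,float);x/=np.linalg.norm(x);z=np.array(zd,float);z-=x*(x@z);z/=np.linalg.norm(z)
    return np.stack([x,np.cross(z,x),z],1)
def snap(n,tag):
    c=calibration(n);p,d=camera(n);np.savez(f"pics/{tag}.npz",p=p,d=d,K=c["K"],T=c["world_from_camera"]);cv2.imwrite(f"pics/{tag}.png",p[:,:,::-1]);return p,d
ex=np.array([.034,.99942,0]);ey=np.array([-.99942,.034,0])
def C(u,v,z): # u in front of face (mm, positive out), v along ey from staple middle
    return (159.3-u)*ex+(v-528.7)*ey+np.array([0,0,z])
E
python3 - <<'E'
from h import *
st(); print(C(34,0,130))
for n in("top0","scene0"):
    p,d,K,T=load(n); W=cloud(d,K,T)
    pi=p.astype(int)
    red=(pi[...,0]>150)&(pi[...,1]<60)&(pi[...,2]<60)&(d>0)
    pur=(pi[...,0]>90)&(pi[...,1]<80)&(pi[...,2]>130)&(d>0)
    for nm,m in(("red",red),("pur",pur)):
        Q=W[m]; Q=Q[(Q[:,2]<200)&(Q[:,0]>400)&(Q[:,0]<720)]; print(n,nm,Q.min(0).round(),Q.max(0).round())
E
```

```text
t 0.15 p [ 190.  -516.   205.1] x [-0.     0.001 -1.   ] z [ 0.346 -0.938 -0.001] F [ 0.6  0.4 -0.5] M [-0.01  0.01  0.01] gap 94.2 q [-1.28  0.3   1.52 -0.    1.32 -0.07]
[532.653554 107.251526 130.      ]
top0 red [550. -63.   6.] [603. -47. 121.]
top0 pur [659. -45.   7.] [672.   9. 121.]
scene0 red [551. -66.   3.] [608. -49. 120.]
scene0 pur [655. -48.  -2.] [674.   7. 114.]
```

```bash
cat >> h.py <<'E'
def hasp(a,r=40,t=30,extra=0):
    t=np.radians(t); off=8*abs(np.cos(a+t))+4.5+extra
    u=1+r*np.sin(a)+off*np.cos(a); z=194.5-r*np.cos(a)+off*np.sin(a)
    return C(u,0,z), axes(np.sin(t)*ex-np.cos(t)*np.array([0,0,1]),-ey)
E
python3 - <<'E'
from h import *
p,M=hasp(2.5); print(p,M); plan(p+[0,-15,90],M,maxd=50)
E
```

```text
[533.30060274 126.27133341 233.99335603] [[ 1.70000078e-02  2.94449312e-02  9.99421831e-01]
 [ 4.99710229e-01  8.65525091e-01 -3.40000623e-02]
 [-8.66025800e-01  4.99999313e-01 -2.97998605e-18]]
n 15 turn [-4.41, 1.18, 1.76]
dp [[-0.79, 3.59, -3.13], [-0.61, 3.85, -2.86], [-0.44, 4.07, -2.57], [-0.26, 4.27, -2.25], [-0.08, 4.43, -1.92], [0.09, 4.57, -1.57], [0.26, 4.67, -1.21], [0.43, 4.74, -0.84], [0.59, 4.77, -0.47], [0.74, 4.78, -0.09], [0.88, 4.74, 0.3], [1.02, 4.68, 0.68], [1.14, 4.57, 1.06], [1.25, 4.44, 1.43], [1.35, 4.28, 1.79]]
```

jog_arm --turn '[[-4.4,1.2,1.8],[-4.4,1.2,1.8],[-4.4,1.2,1.8],[-4.4,1.2,1.8],[-4.4,1.2,1.8],[-4.4,1.2,1.8],[-4.4,1.2,1.8],[-4.4,1.2,1.8]]' --dp '[[-0.8,3.6,-3.1],[-0.6,3.9,-2.9],[-0.4,4.1,-2.6],[-0.3,4.3,-2.3],[-0.1,4.4,-1.9],[0.1,4.6,-1.6],[0.3,4.7,-1.2],[0.4,4.7,-0.8]]' --gripper '[1,1,1,1,1,1,1,1]'

```text
clock: 1.15
eef_pos: [375.0, -170.0, 271.6]
eef_rot: [1.851, 1.261, 1.267]
wrist_force: [1.2, 0.7, 0.6]
finger_gap: 17.7
```

Run:
```python
from h import *
st();p,M=hasp(2.5); plan(p+[0,-15,90],M,maxd=50)
```

```text
t 1.15 p [ 375.  -170.   271.6] x [ 0.091  0.291 -0.952] z [ 0.839 -0.538 -0.084] F [1.2 0.7 0.6] M [-0.17  0.02  0.01] gap 17.7 q [-0.7  -0.01  1.75  0.29  1.53 -0.15]
n 7 turn [-4.3, 1.14, 1.61]
dp [[0.66, 4.61, -0.33], [0.8, 4.6, 0.03], [0.92, 4.56, 0.39], [1.04, 4.49, 0.75], [1.14, 4.39, 1.11], [1.24, 4.26, 1.46], [1.32, 4.1, 1.8]]
```

jog_arm --turn '[[-4.3,1.1,1.6],[-4.3,1.1,1.6],[-4.3,1.1,1.6],[-4.3,1.1,1.6],[-4.3,1.1,1.6],[-4.3,1.1,1.6],[-4.3,1.1,1.6]]' --dp '[[0.7,4.6,-0.3],[0.8,4.6,0],[0.9,4.6,0.4],[1.0,4.5,0.8],[1.1,4.4,1.1],[1.2,4.3,1.5],[1.3,4.1,1.8]]' --gripper '[1,1,1,1,1,1,1]'

```text
clock: 2.02
eef_pos: [535.7, 122.6, 327.8]
eef_rot: [1.556, 1.043, 1.539]
wrist_force: [0.8, -1.1, -0.0]
finger_gap: 0.7
```

Run:
```python
from h import *
st();p,M=hasp(2.4);print(p); plan(p,M,maxd=45)
snap("scene","s1");snap("wrist","w1")
```

```text
t 2.02 p [535.7 122.6 327.8] x [ 0.016  0.503 -0.864] z [ 1.    -0.018  0.008] F [ 0.8 -1.1 -0. ] M [-0.21 -0.11  0.05] gap 0.7 q [-0.09  0.21  1.44  0.53  1.54 -0.11]
[533.16556954 122.30207232 232.3111504 ]
n 3 turn [0.33, -0.03, -0.08]
dp [[2.74, -1.61, -0.11], [2.75, -1.61, -0.1], [2.75, -1.61, -0.09]]
```

View pics/s1.png

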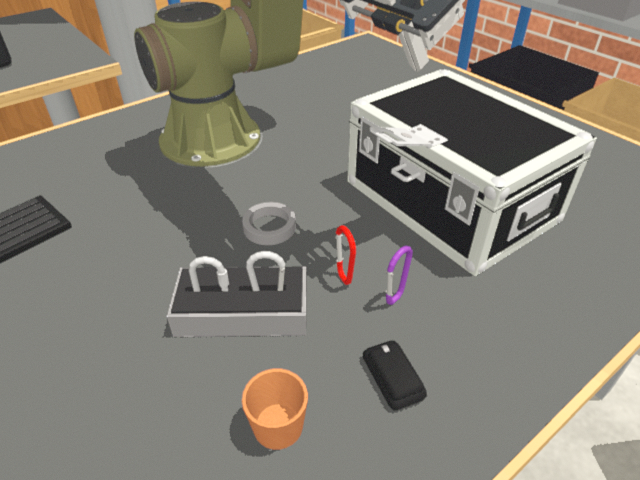

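View pics/w1.png

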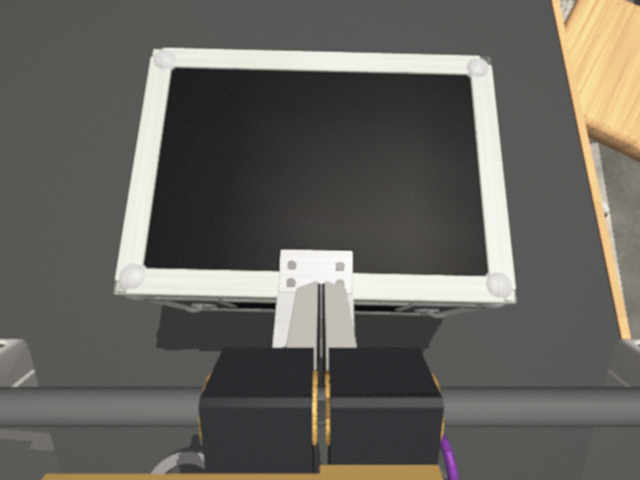

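Run:
```python
from h import *
A=[2.4,2.1,1.8,1.55,1.3,1.05,.8,.6,.4,.2,.05,-.03]
M=hasp(1)[1]; P=[hasp(a)[0] for a in A]
for a,b,c in zip(A[1:],P,P[1:]): print(a,(M.T@(c-b)/10).round(2),c.round(1))
```

```text
2.1 [ 0.13 -1.32 -0.  ] [532.8 111.5 224.6]
1.8 [ 0.58 -1.25  0.  ] [532.5 103.6 213.3]
1.55 [ 0.8  -0.86 -0.  ] [532.4 100.1 202. ]
1.3 [ 1.03 -0.61  0.  ] [532.4 100.  190.1]
1.05 [ 1.17 -0.29  0.  ] [532.5 103.3 178.5]
0.8 [ 0.82 -0.04 -0.  ] [532.6 107.1 171.3]
0.6 [0.66 0.09 0.  ] [532.8 111.1 166. ]
0.4 [ 0.66  0.2  -0.  ] [533.  116.1 161.3]
0.2 [ 0.63  0.32 -0.  ] [533.2 122.  157.4]
0.05 [0.45 0.32 0.  ] [533.3 127.  155.1]
-0.03 [ 0.22  0.2  -0.  ] [533.4 129.9 154.2]
```

jog_arm --turn '[[0,0,0],[0,0,0],[0,0,0]]' --dp '[[2.7,-1.6,-0.1],[2.7,-1.6,-0.1],[2.7,-1.6,-0.1]]' --gripper '[1,1,1]' --grip_force 30

```text
clock: 2.5
eef_pos: [533.7, 122.7, 231.9]
eef_rot: [1.552, 1.044, 1.538]
wrist_force: [1.1, 0.1, -0.6]
finger_gap: 0.7
```

jog_arm --turn '[[0,0,0],[0,0,0],[0,0,0],[0,0,0],[0,0,0],[0,0,0]]' --dp '[[0.1,-1.3,0],[0.6,-1.3,0],[0.8,-0.9,0],[1.0,-0.6,0],[1.2,-0.3,0],[0.8,0,0]]' --gripper '[1,1,1,1,1,1]'

```text
clock: 3.25
eef_pos: [534.2, 104.8, 168.5]
eef_rot: [1.55, 1.044, 1.534]
wrist_force: [0.2, -1.0, 1.3]
finger_gap: 0.5
```

Run:
```python
from h import *
st()
snap("scene","s2")
for a in(.8,.6,.4,.2,.05,-.03):
  print(a,(hasp(a)[1].T@(hasp(a)[0]-pose()[0])/10).round(2))
```

```text
t 3.25 p [534.2 104.8 168.5] x [ 0.018  0.502 -0.864] z [ 1.    -0.019  0.01 ] F [ 0.2 -1.   1.3] M [-0.14 -0.03 -0.01] gap 0.5 q [-0.13  0.33  1.66  0.55  1.25 -0.32]
0.8 [-0.21  0.33 -0.13]
0.6 [ 0.45  0.41 -0.13]
0.4 [ 1.11  0.61 -0.13]
0.2 [ 1.74  0.93 -0.13]
0.05 [ 2.19  1.25 -0.13]
-0.03 [ 2.42  1.45 -0.13]
```

View pics/s2.png

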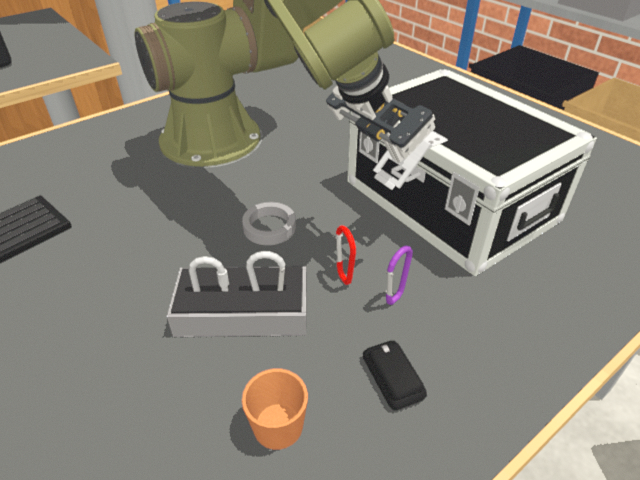

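The strap (about px 400,170) is following the fingertips down; contact force is small. Continue to flat.

jog_arm --turn '[[0,0,0],[0,0,0],[0,0,0],[0,0,0],[0,0,0],[0,0,0]]' --dp '[[0.4,0.4,0],[0.6,0.2,0],[0.6,0.3,0],[0.5,0.3,0],[0.3,0.2,0],[0.1,0.2,0]]' --gripper '[1,1,1,1,1,1]'

```text
clock: 4.05
eef_pos: [535.3, 129.9, 154.9]
eef_rot: [1.545, 1.051, 1.53]
wrist_force: [-11.9, -31.6, 12.7]
finger_gap: 0.7
```

Run:
```python
from h import *
st()
print((hasp(0)[1].T@(hasp(0)[0]-pose()[0])/10).round(2))
```

```text
t 4.05 p [535.3 129.9 154.9] x [ 0.02   0.496 -0.868] z [ 1.    -0.018  0.013] F [-11.9 -31.6  12.7] M [-4.21  1.78  1.04] gap 0.7 q [-0.08  0.34  1.68  0.56  1.2  -0.29]
[-0.02 -0.12 -0.18]
```

jog_arm --turn '[[0,0,0],[0,0,0],[0,0,0],[0,0,0]]' --dp '[[-0.5,-0.9,0],[-2.0,-3.4,0],[-4.5,-2.5,0],[-5.5,0,0]]' --gripper '[1,1,0.7,0.6]'

```text
clock: 4.55
eef_pos: [530.4, 7.7, 228.0]
eef_rot: [1.559, 1.049, 1.546]
wrist_force: [0.9, 0.3, -0.3]
finger_gap: 17.1
```

Run:
```python
from h import *
st()
p,d=snap("scene","s3");snap("wrist","w3")
cv2.imwrite("pics/s3c.png",cv2.resize(p[70:280,330:600,::-1],None,fx=2.8,fy=2.8,interpolation=cv2.INTER_CUBIC))
_,_,K,T=load("s3");W=cloud(d,K,T);u=159.3-W@ex;v=W@ey+528.7;z=W[...,2]
for z0 in(105,120,145,160,175,185):
  m=(d>0)&(abs(z-z0)<6)&(abs(v)<30)&(u<15)&(u>-10); print(z0,m.sum(),np.median(u[m]) if m.any() else None)
m=(d>0)&(abs(z-105)<10)&(abs(v)>60)&(abs(v)<90)&(abs(u)<15); print(np.median(u[m]))
m=(d>0)&(z>120)&(z<140)&(u>15)&(u<60)&(abs(v)<40);print("staple",m.sum(),u[m].max(),v[m].min(),v[m].max())
```

```text
t 4.55 p [530.4   7.7 228. ] x [ 0.012  0.498 -0.867] z [ 1.    -0.014  0.006] F [ 0.9  0.3 -0.3] M [-0.25 -0.09 -0.04] gap 17.1 q [-0.3   0.29  1.56  0.5   1.46 -0.39]
105 83 4.484702358892889
120 104 2.353107942179733
145 135 4.789916396414412
160 143 5.046567953655625
175 161 4.881023294829333
185 159 4.717994829754616
-0.5438832490551135
staple 152 38.35272666038428 -23.099184067553438 21.645155940225607
```

View pics/s3c.png

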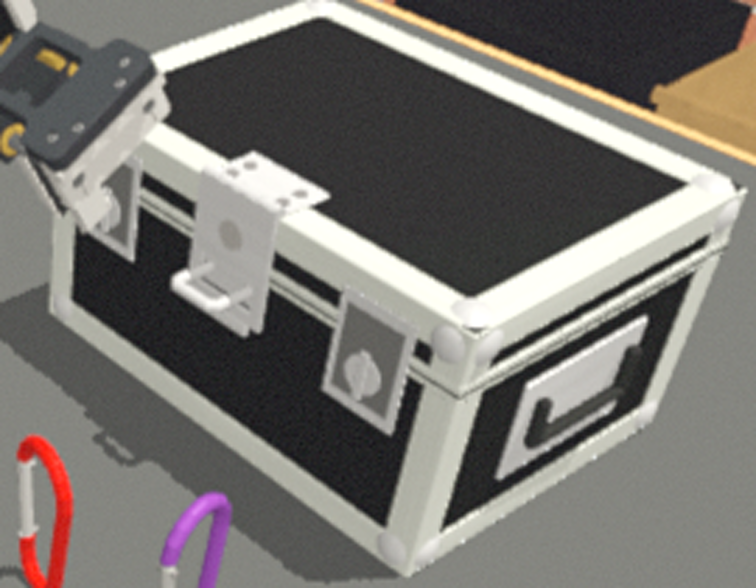

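View pics/w3.png

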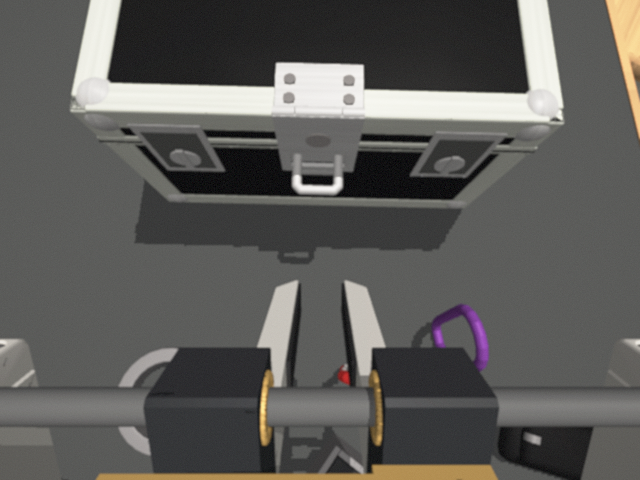

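```bash
cat >> h.py <<'E'
def down(zyaw):
    a=np.radians(zyaw); return axes([0,0,-1],[np.cos(a),np.sin(a),0])
E
python3 - <<'E'
from h import *
plan([537.7,-214.5,215],down(-38),maxd=40,maxa=9)
E
```

```text
n 6 turn [6.08, -1.46, -4.83]
dp [[-1.57, -3.34, 0.14], [-1.28, -3.43, 0.54], [-0.97, -3.44, 0.93], [-0.65, -3.39, 1.31], [-0.33, -3.28, 1.68], [-0.02, -3.09, 2.02]]
```

jog_arm --turn '[[6.1,-1.5,-4.8],[6.1,-1.5,-4.8],[6.1,-1.5,-4.8],[6.1,-1.5,-4.8],[6.1,-1.5,-4.8],[6.1,-1.5,-4.8],[0,0,0]]' --dp '[[-1.6,-3.3,0.1],[-1.3,-3.4,0.5],[-1.0,-3.4,0.9],[-0.7,-3.4,1.3],[-0.3,-3.3,1.7],[0,-3.1,2.0],[0,0,0]]' --gripper '[0.5,0.5,0.5,0.5,0.5,0.5,0.5]'

```text
clock: 5.52
eef_pos: [534.4, -216.8, 211.6]
eef_rot: [-1.337, 1.561, -2.019]
wrist_force: [-0.4, 0.8, 0.2]
finger_gap: 46.9
```

Run:
```python
from h import *
st()
p,d=snap("wrist","w4"); _,_,K,T=load("w4")
c=np.array([552.8,-195.3]);
for ang in(51,52.75):
  e=np.array([np.cos(np.radians(ang)),np.sin(np.radians(ang))])
  for nm,hx,hz in(("spine",-24.2,82),("top",0,120),("nose",24.8,93.5)): print(ang,nm,proj(np.r_[c+hx*e,13+hz],K,T).round(0))
plan([537.7,-214.5,215],down(-38))
```

```text
t 5.53 p [ 534.4 -216.8  211.6] x [-0.004 -0.009 -1.   ] z [ 0.776 -0.631  0.002] F [-0.4  0.8  0.2] M [-0.05  0.01  0.07] gap 46.9 q [-0.44  0.36  1.43 -0.01  1.35  0.24]
51 spine [[322. 233.]]
51 top [[322. 213.]]
51 nose [[322. 174.]]
52.75 spine [[323. 233.]]
52.75 top [[322. 213.]]
52.75 nose [[321. 174.]]
n 1 turn [-0.98, 0.1, 0.47]
dp [[-0.33, 0.32, 0.17]]
```

View pics/w4.png

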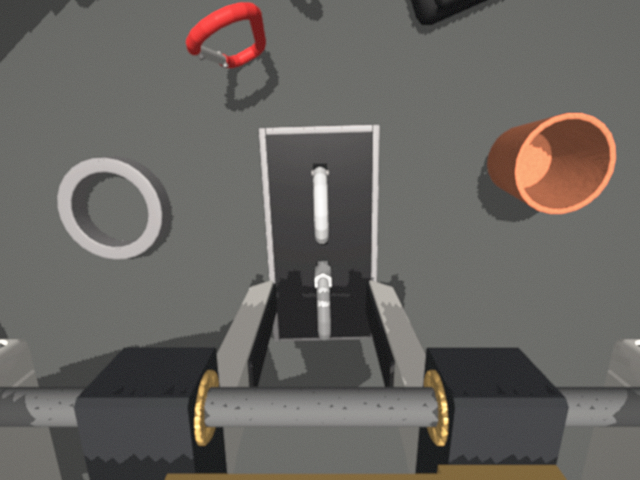

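Run:
```python
from h import *
plan([537.9,-214.4,76],down(-38),maxd=48)
```

```text
n 3 turn [-0.33, 0.03, 0.16]
dp [[4.52, 0.15, 0.05], [4.52, 0.14, 0.05], [4.53, 0.12, 0.06]]
```

jog_arm --turn '[[-0.3,0,0.2],[-0.3,0,0.2],[-0.3,0,0.2],[0,0,0]]' --dp '[[4.5,0.2,0.1],[4.5,0.1,0],[4.5,0.1,0.1],[0,0,0]]' --gripper '[0.5,0.5,0.5,0.5]'

```text
clock: 6.08
eef_pos: [539.0, -209.1, 73.6]
eef_rot: [1.554, 1.561, 0.9]
wrist_force: [0.4, -0.2, 0.8]
finger_gap: 46.9
```

Run:
```python
from h import *
st();plan([537.9,-214.4,76],down(-38))
p,d=snap("scene","s5"); cv2.imwrite("pics/s5c.png",cv2.resize(p[180:345,160:360,::-1],None,fx=4,fy=3.6,interpolation=cv2.INTER_CUBIC)); snap("wrist","w5")
```

```text
t 6.08 p [ 539.  -209.1   73.6] x [ 0.006  0.008 -1.   ] z [ 0.794 -0.608  0.   ] F [ 0.4 -0.2  0.8] M [-0.05 -0.04  0.01] gap 46.9 q [-0.44  0.5   1.57  0.01  1.07  0.21]
n 1 turn [0.53, 0.01, -0.58]
dp [[-0.24, -0.48, 0.24]]
```

View pics/s5c.png

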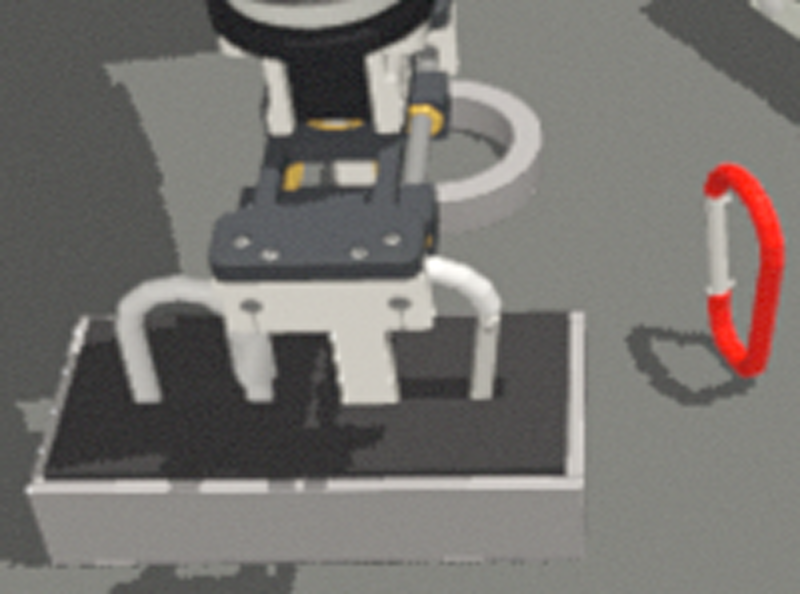

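View pics/w5.png

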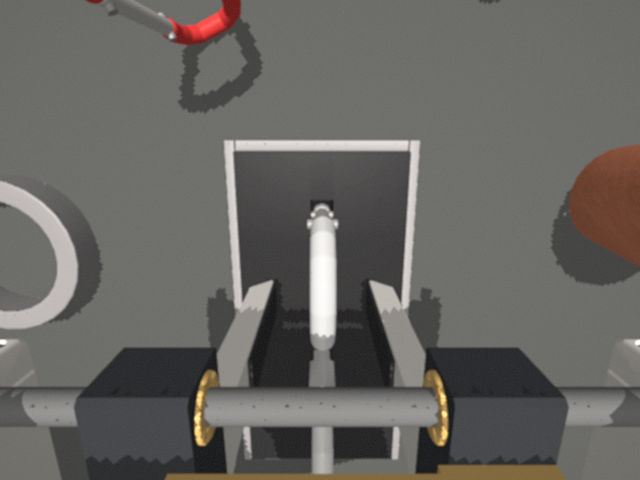

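jog_arm --turn '[[0.5,0,-0.6],[0,0,0],[0,0,0],[0,0,0],[0,0,0],[0,0,0]]' --dp '[[-0.2,-0.5,0],[0,0,0],[0,0,0],[0,0,0],[0,0,0],[0,0,0]]' --gripper '[0.5,1,1,1,1,1]' --grip_force 60

```text
clock: 6.92
eef_pos: [539.1, -215.0, 85.0]
eef_rot: [0.141, 1.558, -0.523]
wrist_force: [-4.3, 3.7, 3.0]
finger_gap: 9.1
```

Run:
```python
from h import *
st()
```

```text
t 6.92 p [ 539.1 -215.    85. ] x [ 0.011 -0.006 -1.   ] z [ 0.788 -0.616  0.013] F [-4.3  3.7  3. ] M [ 0.5   1.01 -0.02] gap 9.1 q [-0.44  0.48  1.56 -0.    1.08  0.22]
```

Run:
```python
from h import *
st()
p,d=snap("scene","s6"); cv2.imwrite("pics/s6c.png",cv2.resize(p[180:345,160:360,::-1],None,fx=4,fy=3.6,interpolation=cv2.INTER_CUBIC)); snap("wrist","w6");st()
```

```text
t 6.92 p [ 539.1 -215.    85. ] x [ 0.011 -0.006 -1.   ] z [ 0.788 -0.616  0.013] F [-4.3  3.7  3. ] M [ 0.5   1.01 -0.02] gap 9.1 q [-0.44  0.48  1.56 -0.    1.08  0.22]
t 7.03 p [ 539.1 -215.    85. ] x [ 0.011 -0.006 -1.   ] z [ 0.788 -0.616  0.013] F [-4.8  1.7  4.8] M [0.57 1.19 0.07] gap 9.1 q [-0.44  0.48  1.56 -0.    1.08  0.22]
```

View pics/s6c.png

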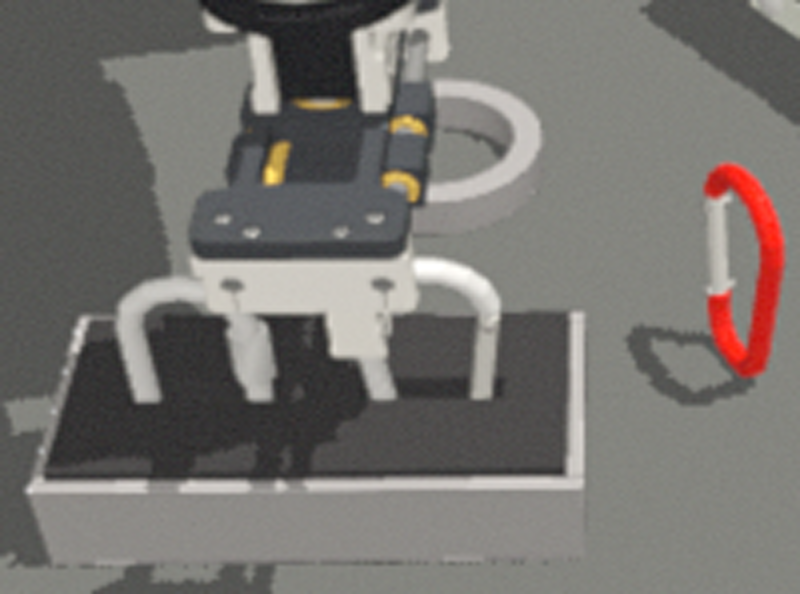

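View pics/w6.png

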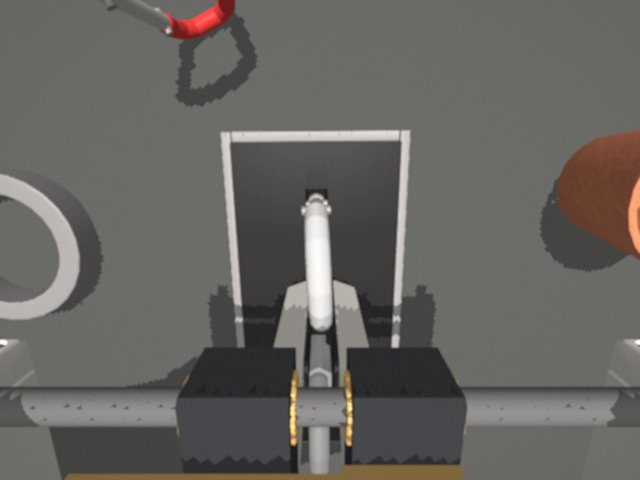

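jog_arm --turn '[[0,0,0],[0,0,0],[0,0,0],[0,0,0],[0,0,0]]' --dp '[[-0.8,0,0],[-1.5,0,0],[-1.5,0,0],[-1.5,0,0],[-1.5,0,0]]' --gripper '[1,1,1,1,1]'

```text
clock: 7.65
eef_pos: [538.5, -214.6, 157.1]
eef_rot: [0.141, 1.558, -0.522]
wrist_force: [0.2, 0.4, -2.5]
finger_gap: 8.9
```

Run:
```python
from h import *
st()
p,d=snap("scene","s7"); cv2.imwrite("pics/s7c.png",cv2.resize(p[150:345,160:360,::-1],None,fx=4,fy=3,interpolation=cv2.INTER_CUBIC))
```

```text
t 7.65 p [ 538.5 -214.6  157.1] x [ 0.011 -0.007 -1.   ] z [ 0.788 -0.616  0.013] F [ 0.2  0.4 -2.5] M [-0.05  0.03 -0.03] gap 8.9 q [-0.44  0.4   1.5  -0.    1.23  0.22]
```

View pics/s7c.png

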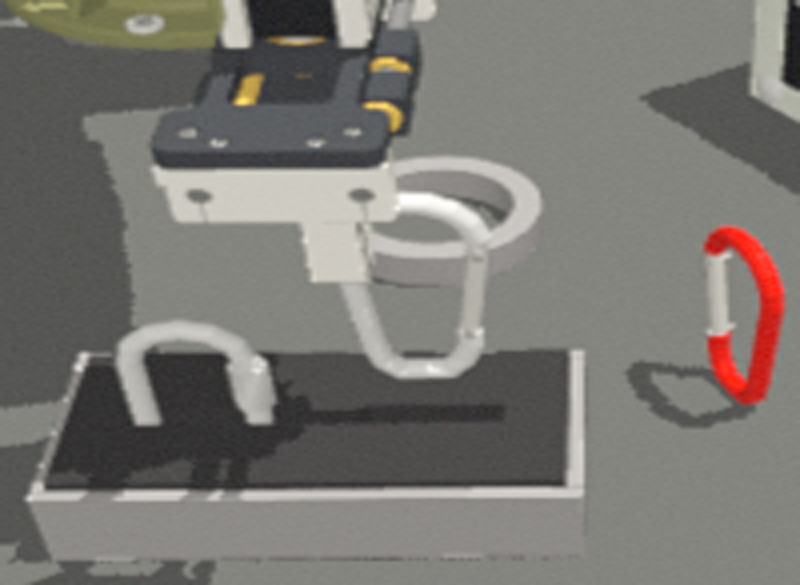

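```bash
cat >> h.py <<'E'
from scipy.optimize import least_squares
from scipy.spatial import cKDTree
def skel():
    L=[]
    L+=[np.linspace([-18,23],[-25,90],60)]
    a=np.radians(np.linspace(180,8,60)); L+=[np.stack([25*np.cos(a),90+25*np.sin(a)],1)]
    L+=[np.linspace([18.7,34],[24.7,86.5],50)]
    s=np.vstack(L); return np.stack([s[:,0],0*s[:,0],s[:,1]],1), np.r_[np.full(120,5.),np.full(50,4.)]
def fit_hook(tag,o,Rm,box=18,verbose=True):
    p,d,K,T=load(tag); W=cloud(d,K,T)[d>0]; S,rad=skel(); tree=cKDTree(S)
    Rm=R.from_matrix(Rm); L=Rm.inv().apply(W-o)
    L0=L[(abs(L[:,1])<box)]
    dd,i=tree.query(L0); keep=(dd<13); Q=Rm.apply(L0[keep])+o
    # drop points near gripper fingers
    pp,rr,_=pose(); t=(Q-pp)@rr.as_matrix(); Q=Q[~((t[:,0]<4)&(abs(t[:,1])<13))]
    def f(x):
        R2=Rm*R.from_rotvec(x[3:]); l=R2.inv().apply(Q-o-x[:3]); dd,i=tree.query(l); return dd-rad[i]
    r=least_squares(f,np.zeros(6),loss="soft_l1",f_scale=1.5,x_scale=[1,1,1,.02,.02,.02],diff_step=1e-3)
    R2=Rm*R.from_rotvec(r.x[3:]); o2=o+r.x[:3]
    if verbose: print("n",len(Q),"rms",np.sqrt(np.median(r.fun**2)).round(2),"o",o2.round(1),"dx",r.x.round(3)); print(R2.as_matrix().round(3))
    return o2,R2
def hook_in_tool(o,R2):
    p,r,_=pose(); return (o-p)@r.as_matrix(), (r.inv()*R2).as_matrix()
E
python3 - <<'E'
from h import *
p,r,s=pose(); M=r.as_matrix()
Rh=np.stack([M[:,1],-M[:,2],-M[:,0]],1)
g=p-19*M[:,0]; o=g-Rh@[-25,0,91]; print(o)
o2,R2=fit_hook("s7",o,Rh); a,b=hook_in_tool(o2,R2); print(a.round(1));print(b.round(3))
print("grip pt in hook",(R2.inv().apply(g-o2)).round(1))
E
```

```text
[ 555.66509179 -195.83976334   87.44338018]
n 555 rms 0.61 o [ 554.  -194.7   83.3] dx [-1.697e+00  1.125e+00 -4.096e+00  4.000e-03 -5.000e-03  1.900e-02]
[[ 0.601 -0.799 -0.014]
 [ 0.799  0.601  0.002]
 [ 0.007 -0.013  1.   ]]
[76.1 24.8 -2.1]
[[-0.005 -0.004 -1.   ]
 [ 1.    -0.019 -0.005]
 [-0.019 -1.     0.004]]
grip pt in hook [-24.4  -1.3  95.2]
```

Run:
```python
from h import *
plan(C(106,-1,225),down(-1.95),maxd=26)
```

```text
n 10 turn [-3.61, 0.09, 0.02]
dp [[-0.68, 1.92, -1.59], [-0.67, 2.02, -1.47], [-0.67, 2.11, -1.34], [-0.67, 2.19, -1.21], [-0.67, 2.26, -1.07], [-0.66, 2.32, -0.93], [-0.66, 2.38, -0.78], [-0.66, 2.42, -0.63], [-0.66, 2.46, -0.48], [-0.66, 2.48, -0.32]]
```

jog_arm --turn '[[0,0,0],[0,0,0],[0,0,0],[0,0,0]]' --dp '[[-2,0,0],[-2,0,0],[-2,0,0],[-0.8,0,0]]' --gripper '[1,1,1,1]'

```text
clock: 8.2
eef_pos: [538.0, -214.3, 230.1]
eef_rot: [0.153, 1.555, -0.511]
wrist_force: [1.1, 0.4, -3.0]
finger_gap: 9.0
```

Run:
```python
from h import *
st();plan(C(106,-1,225),down(-1.95),maxd=33)
```

```text
t 8.2 p [ 538.  -214.3  230.1] x [ 0.014 -0.008 -1.   ] z [ 0.788 -0.616  0.016] F [ 1.1  0.4 -3. ] M [-0.08  0.05  0.02] gap 9.0 q [-0.44  0.34  1.41 -0.    1.37  0.22]
n 8 turn [-4.51, 0.12, 0.02]
dp [[0.04, 2.41, -1.99], [0.04, 2.55, -1.79], [0.05, 2.69, -1.59], [0.05, 2.8, -1.37], [0.05, 2.9, -1.15], [0.06, 2.98, -0.91], [0.06, 3.05, -0.68], [0.06, 3.09, -0.44]]
```

jog_arm --turn '[[-4.5,0.1,0],[-4.5,0.1,0],[-4.5,0.1,0],[-4.5,0.1,0],[-4.5,0.1,0],[-4.5,0.1,0],[-4.5,0.1,0],[-4.5,0.1,0]]' --dp '[[0,2.4,-2.0],[0,2.6,-1.8],[0,2.7,-1.6],[0.1,2.8,-1.4],[0.1,2.9,-1.2],[0.1,3.0,-0.9],[0.1,3.0,-0.7],[0,3.0,-0.4]]' --gripper '[1,1,1,1,1,1,1,1]'

```text
clock: 9.2
eef_pos: [527.1, 40.8, 221.7]
eef_rot: [-2.449, 1.566, -2.467]
wrist_force: [-0.1, -0.5, -2.6]
finger_gap: 9.1
```

Run:
```python
from h import *
st();plan(C(106,-1,129),down(-1.95),maxd=33)
```

```text
t 9.2 p [527.1  40.8 221.7] x [-0.003 -0.003 -1.   ] z [ 1.    -0.019 -0.003] F [-0.1 -0.5 -2.6] M [-0.07 -0.1  -0.01] gap 9.1 q [ 0.01  0.24  1.56 -0.    1.35  0.03]
n 3 turn [0.3, -0.06, 0.05]
dp [[3.09, -0.17, 0.15], [3.09, -0.18, 0.15], [3.09, -0.18, 0.15]]
```

jog_arm --turn '[[0.4,0,0],[0.3,0,0],[0.3,0,0],[0,0,0]]' --dp '[[3.0,-0.2,0.2],[3.0,-0.2,0.2],[2.9,-0.2,0.1],[0,0,0]]' --gripper '[1,1,1,1]'

```text
clock: 9.7
eef_pos: [531.0, 36.8, 129.3]
eef_rot: [-2.607, 1.565, -2.639]
wrist_force: [-0.4, -0.2, -2.3]
finger_gap: 9.1
```

Run:
```python
from h import *
st();plan(C(106,-1,129),down(-1.95),maxd=33)
p,d=snap("scene","s8"); cv2.imwrite("pics/s8c.png",cv2.resize(p[70:280,330:600,::-1],None,fx=2.8,fy=2.8,interpolation=cv2.INTER_CUBIC)); snap("wrist","w8")
p,r,s=pose(); M=r.as_matrix()
Rh=np.stack([M[:,1],-M[:,2],-M[:,0]],1); o=p+M@[76,24.8,0]
o2,R2=fit_hook("s8",o,Rh); a,b=hook_in_tool(o2,R2); print(a.round(1));print(b.round(3))
print("bar in hook",R2.inv().apply(C(34,0,130)-o2).round(1), "nominal",(Rh.T@(C(34,0,130)-o)).round(1))
```

```text
t 9.7 p [531.   36.8 129.3] x [-0.005 -0.003 -1.   ] z [ 0.999 -0.032 -0.005] F [-0.4 -0.2 -2.3] M [-0.04 -0.09 -0.  ] gap 9.1 q [ 0.    0.34  1.66 -0.    1.15  0.03]
n 1 turn [0.14, -0.26, 0.16]
dp [[0.03, -0.15, 0.03]]
n 366 rms 0.77 o [530.6  60.8  53.7] dx [-2.524 -0.698 -2.124  0.012  0.009  0.015]
[[ 0.016 -1.     0.012]
 [ 1.     0.016  0.011]
 [-0.011  0.012  1.   ]]
[78.1 24.  -2.5]
[[ 0.008 -0.012 -1.   ]
 [ 1.    -0.015  0.009]
 [-0.015 -1.     0.011]]
bar in hook [45.7 -0.4 76.8] nominal [45.5  1.9 74.3]
```

View pics/s8c.png

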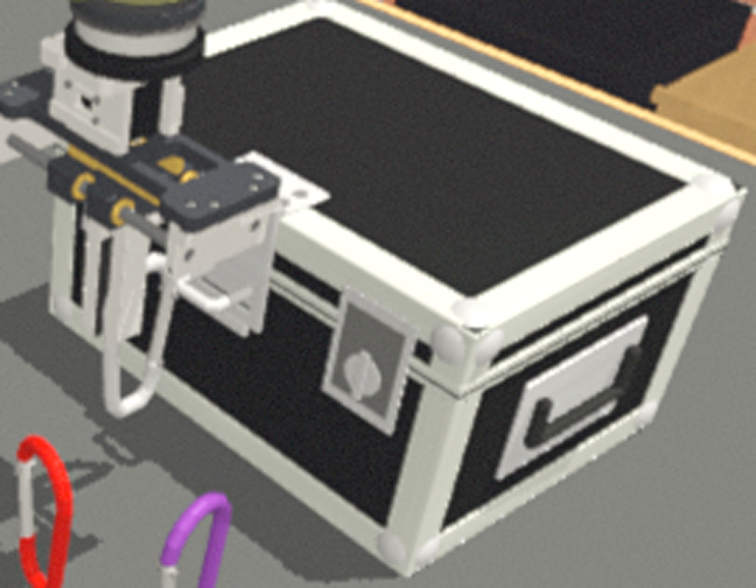

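View pics/w8.png

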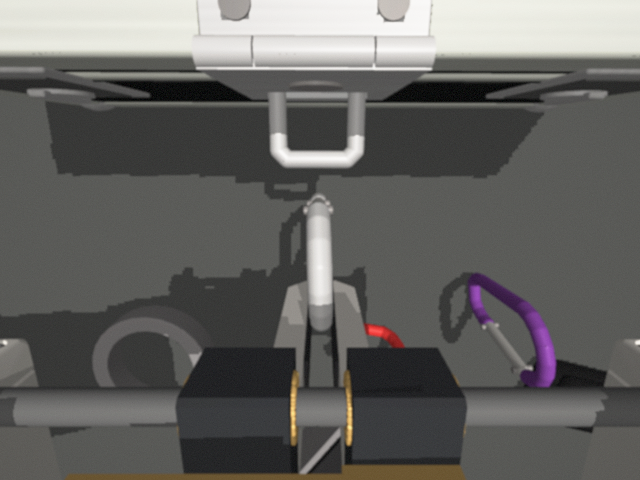

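jog_arm --turn '[[0,0,0],[0,0,0],[0,0,0],[0,0,0],[0,0,0]]' --dp '[[0,0.8,0],[0,0.7,0],[0,0.5,0],[0,0.5,0],[0,0.4,0]]' --gripper '[1,1,1,1,1]'

```text
clock: 10.42
eef_pos: [533.9, 65.2, 134.4]
eef_rot: [-1.272, 1.562, -1.303]
wrist_force: [-1.6, -11.3, -3.6]
finger_gap: 9.0
```

Run:
```python
from h import *
st()
p,d=snap("scene","s9"); cv2.imwrite("pics/s9c.png",cv2.resize(p[110:260,340:500,::-1],None,fx=4.5,fy=4,interpolation=cv2.INTER_CUBIC)); snap("wrist","w9")
p,r,s=pose(); M=r.as_matrix()
Rh=np.stack([M[:,1],-M[:,2],-M[:,0]],1); o=p+M@[78,24.2,0]
print("nominal bar in hook",(Rh.T@(C(34,0,130)-o)).round(1))
```

```text
t 10.43 p [533.9  65.2 134.4] x [ 0.002 -0.009 -1.   ] z [ 1.    -0.031  0.003] F [ -1.6 -11.3  -3.6] M [-2.19  0.05  0.02] gap 9.0 q [ 0.06  0.34  1.64 -0.01  1.16  0.09]
nominal bar in hook [17.7  2.5 74. ]
```

View pics/s9c.png

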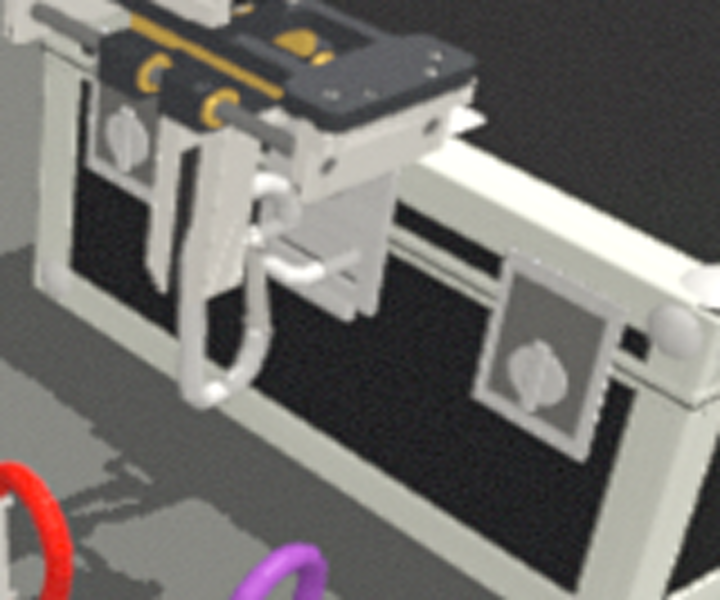

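View pics/w9.png

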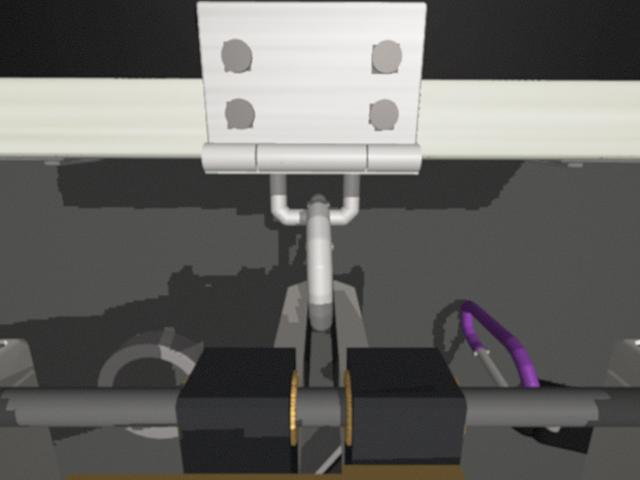

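jog_arm --turn '[[0,0,0],[0,0,0],[0,0,0]]' --dp '[[0.1,0.5,0],[0.2,0.5,0],[0.1,0.3,0]]' --gripper '[1,1,1]'

```text
clock: 10.9
eef_pos: [535.0, 75.1, 132.0]
eef_rot: [-1.283, 1.553, -1.314]
wrist_force: [-1.8, -12.0, 0.5]
finger_gap: 9.2
```

Run:
```python
from h import *
st()
p,d=snap("scene","s10"); cv2.imwrite("pics/s10c.png",cv2.resize(p[110:260,340:500,::-1],None,fx=4.5,fy=4,interpolation=cv2.INTER_CUBIC))
p,r,s=pose(); M=r.as_matrix()
Rh=np.stack([M[:,1],-M[:,2],-M[:,0]],1); o=p+M@[78,24.2,0]
print("nominal bar in hook",(Rh.T@(C(34,0,130)-o)).round(1))
```

```text
t 10.9 p [535.   75.1 132. ] x [ 0.004 -0.017 -1.   ] z [ 1.    -0.031  0.005] F [ -1.8 -12.    0.5] M [-2.55  0.22 -0.  ] gap 9.2 q [ 0.08  0.35  1.64 -0.02  1.15  0.12]
nominal bar in hook [ 7.7  3.2 76.7]
```

View pics/s10c.png

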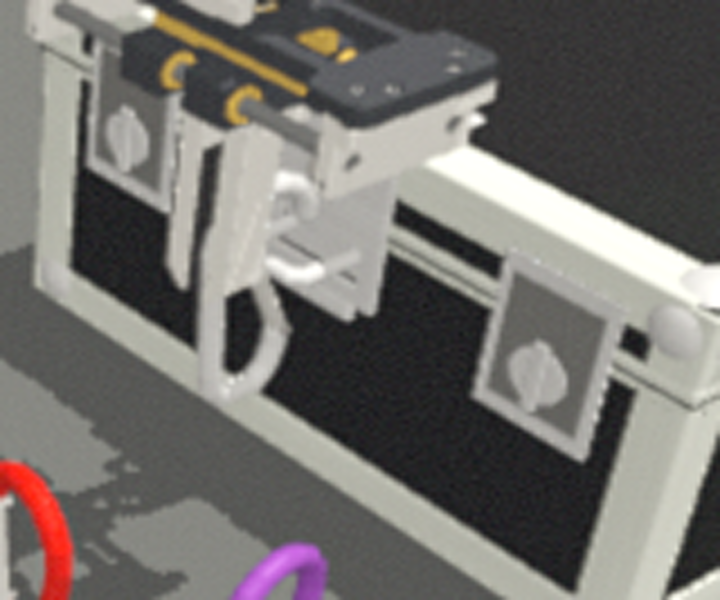

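jog_arm --turn '[[0,0,0],[0,0,0],[0,0,0],[0,0,0]]' --dp '[[0.6,0.2,0],[0.6,0.15,0],[0.5,0.1,0],[0.4,0,0]]' --gripper '[1,1,1,1]'

```text
clock: 11.45
eef_pos: [536.2, 76.5, 112.7]
eef_rot: [-1.236, 1.545, -1.267]
wrist_force: [-0.9, -5.9, -4.7]
finger_gap: 9.2
```

Run:
```python
from h import *
st()
p,d=snap("scene","s11"); cv2.imwrite("pics/s11c.png",cv2.resize(p[110:260,340:500,::-1],None,fx=4.5,fy=4,interpolation=cv2.INTER_CUBIC))
p,r,s=pose(); M=r.as_matrix()
Rh=np.stack([M[:,1],-M[:,2],-M[:,0]],1); o=p+M@[78,24.2,0]
print("nominal bar in hook",(Rh.T@(C(34,0,130)-o)).round(1))
```

```text
t 11.45 p [536.2  76.5 112.7] x [ 0.008 -0.025 -1.   ] z [ 0.999 -0.031  0.009] F [-0.9 -5.9 -4.7] M [-1.27  0.01  0.01] gap 9.2 q [ 0.09  0.37  1.65 -0.03  1.11  0.13]
nominal bar in hook [ 6.   4.1 96.8]
```

View pics/s11c.png

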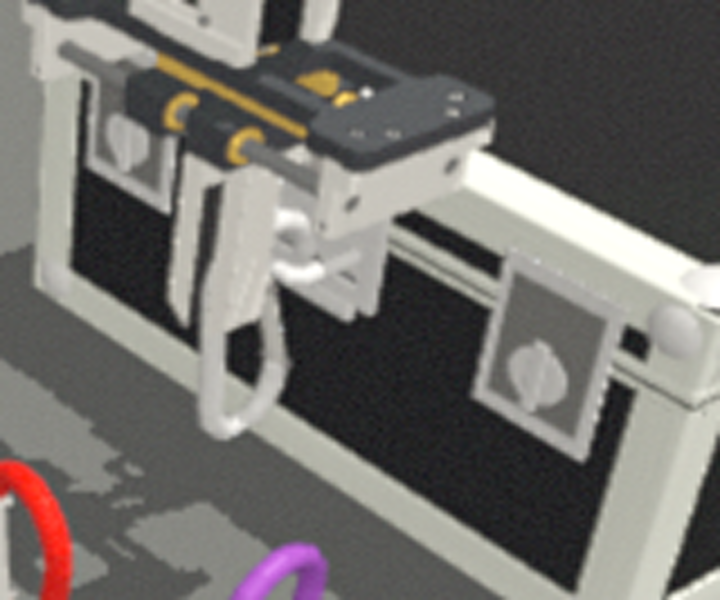

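jog_arm --turn '[[0,0,0],[0,0,0],[0,0,0]]' --dp '[[0.3,0,-0.1],[0.3,0,-0.1],[0.2,0,0]]' --gripper '[1,1,1]'

```text
clock: 11.88
eef_pos: [534.1, 77.2, 104.3]
eef_rot: [-1.237, 1.545, -1.268]
wrist_force: [0.5, -0.0, -3.3]
finger_gap: 9.3
```

Run:
```python
from h import *
st()
p,d=snap("scene","s12"); cv2.imwrite("pics/s12c.png",cv2.resize(p[110:260,340:500,::-1],None,fx=4.5,fy=4,interpolation=cv2.INTER_CUBIC));snap("wrist","w12")
p,r,s=pose(); M=r.as_matrix()
Rh=np.stack([M[:,1],-M[:,2],-M[:,0]],1); o=p+M@[78,24.2,0]
print("nominal bar in hook",(Rh.T@(C(34,0,130)-o)).round(1))
```

```text
t 11.88 p [534.1  77.2 104.3] x [ 0.008 -0.025 -1.   ] z [ 1.    -0.03   0.009] F [ 0.5 -0.  -3.3] M [-0.04 -0.09  0.01] gap 9.3 q [ 0.09  0.38  1.66 -0.03  1.09  0.13]
nominal bar in hook [  5.3   2.1 104.6]
```

View pics/s12c.png

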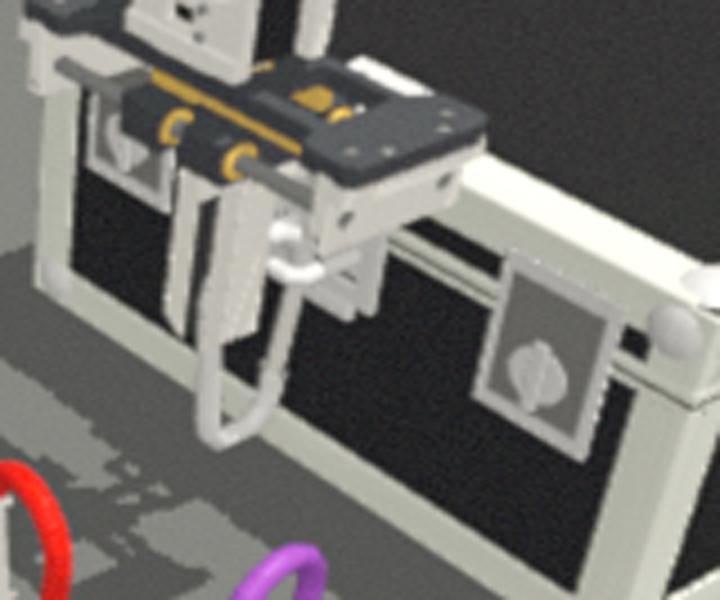

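View pics/w12.png

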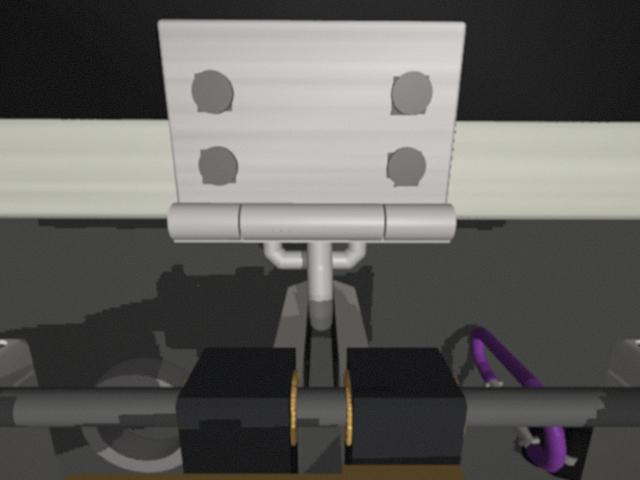

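jog_arm --turn '[[0,0,0],[0,0,0],[0,0,0]]' --dp '[[0,0.3,0],[0.1,0,0],[0,0,0]]' --gripper '[1,1,1]'

```text
clock: 12.35
eef_pos: [534.4, 80.5, 103.4]
eef_rot: [-1.222, 1.545, -1.252]
wrist_force: [0.6, 1.1, -1.3]
finger_gap: 8.9
```

Run:
```python
from h import *
st()
p,r,s=pose(); M=r.as_matrix()
Rh=np.stack([M[:,1],-M[:,2],-M[:,0]],1); o=p+M@[78,24.2,0]
print("nominal bar in hook",(Rh.T@(C(34,0,130)-o)).round(1))
```

```text
t 12.35 p [534.4  80.5 103.4] x [ 0.008 -0.025 -1.   ] z [ 1.    -0.03   0.009] F [ 0.6  1.1 -1.3] M [-0.06 -0.06 -0.03] gap 8.9 q [ 0.09  0.38  1.66 -0.03  1.09  0.14]
nominal bar in hook [  1.9   2.3 105.3]
```

jog_arm --turn '[[0,0,0],[0,0,0],[0,0,0],[0,0,0],[0,0,0]]' --dp '[[0,0,0],[0,0,0],[0,0,0],[0,0,0],[0,0,0]]' --gripper '[0.85,0.7,0.6,0.5,0.5]'

```text
clock: 12.98
eef_pos: [534.9, 80.4, 104.2]
eef_rot: [-1.161, 1.544, -1.191]
wrist_force: [0.5, -0.1, 0.1]
finger_gap: 46.5
```

Run:
```python
from h import *
st()
p,d=snap("scene","s13"); cv2.imwrite("pics/s13c.png",cv2.resize(p[110:260,340:500,::-1],None,fx=4.5,fy=4,interpolation=cv2.INTER_CUBIC));snap("wrist","w13")
```

```text
t 12.97 p [534.9  80.4 104.2] x [ 0.01  -0.025 -1.   ] z [ 0.999 -0.03   0.011] F [ 0.5 -0.1  0.1] M [-0.07 -0.04 -0.  ] gap 46.5 q [ 0.09  0.38  1.66 -0.03  1.09  0.14]
```

View pics/s13c.png

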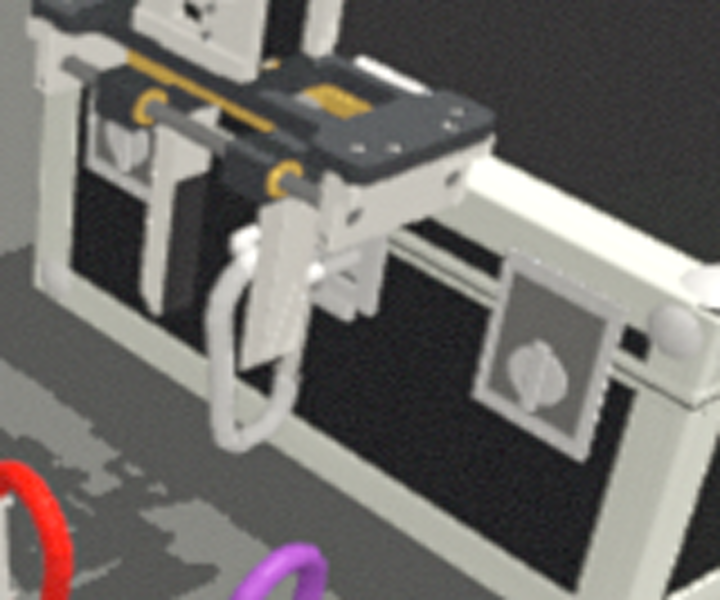

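View pics/w13.png

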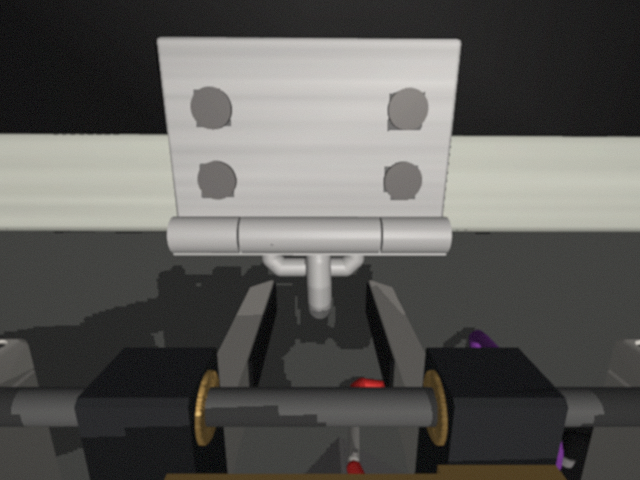

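jog_arm --turn '[[0,0,0],[0,0,0],[0,0,0],[0,0,0],[0,0,0],[0,0,0]]' --dp '[[0,-1.5,0],[0,-1.8,0],[-2.5,-1.0,0],[-4.5,-1.0,0],[-4,-4,0],[0,-4,0]]' --gripper '[0.5,0.5,0.5,0.5,0.5,0.5]'

```text
clock: 13.82
eef_pos: [528.6, -57.7, 220.7]
eef_rot: [-1.22, 1.544, -1.249]
wrist_force: [-0.2, 0.6, -0.9]
finger_gap: 47.2
```

Run:
```python
from h import *
st()
p,d=snap("scene","s14"); cv2.imwrite("pics/s14c.png",cv2.resize(p[110:260,340:500,::-1],None,fx=4.5,fy=4,interpolation=cv2.INTER_CUBIC))
b=C(34,0,130); Rh=np.stack([ex,ey,[0,0,1]],1)
o2,R2=fit_hook("s14",b-Rh@[0,0,105],Rh,box=9)
print("bar in hook",R2.inv().apply(b-o2).round(1))
_,_,K,T=load("s14");W=cloud(d,K,T);u=159.3-W@ex;v=W@ey+528.7;z=W[...,2]
for z0 in(105,145,160,175,185):
  m=(d>0)&(abs(z-z0)<6)&(abs(v)<30)&(u<15)&(u>-10); print(z0,m.sum(),np.median(u[m]) if m.any() else None)
```

```text
t 13.82 p [528.6 -57.7 220.7] x [ 0.009 -0.026 -1.   ] z [ 1.    -0.029  0.009] F [-0.2  0.6 -0.9] M [-0.05 -0.09  0.03] gap 47.2 q [-0.17  0.24  1.56 -0.02  1.33 -0.13]
n 549 rms 0.85 o [534.9 110.5  23. ] dx [ 2.266  3.216 -2.009  0.    -0.018  0.017]
[[ 0.017 -1.    -0.   ]
 [ 1.     0.017 -0.018]
 [ 0.018 -0.     1.   ]]
bar in hook [ -1.3   2.2 107.1]
105 85 4.910474094337303
145 139 4.5951984154050365
160 145 5.019516349007432
175 150 4.86390656483502
185 161 4.923583238932451
```

View pics/s14c.png

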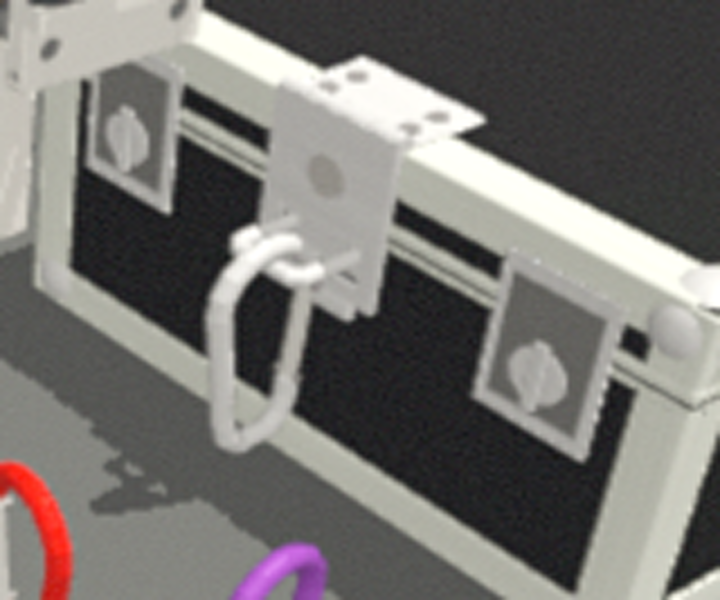

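View pics/s14.png

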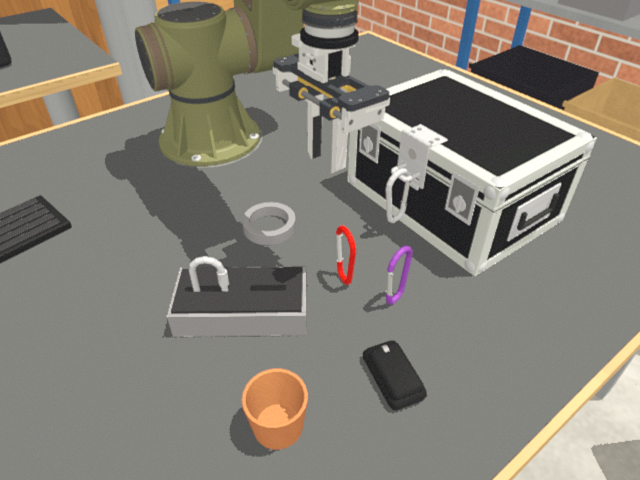

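jog_arm --turn '[[0,0,0],[0,0,0],[0,0,0],[0,0,0],[0,0,0],[0,0,0],[0,0,0],[0,0,0]]' --dp '[[0,0,0],[0,0,0],[0,0,0],[0,0,0],[0,0,0],[0,0,0],[0,0,0],[0,0,0]]' --gripper '[0.5,0.5,0.5,0.5,0.5,0.5,0.5,0.5]'

```text
clock: 14.88
eef_pos: [527.3, -61.7, 218.6]
eef_rot: [-1.351, 1.544, -1.383]
wrist_force: [0.2, 0.8, 0.8]
finger_gap: 46.8
```

Run:
```python
from h import *
from cell import order
st(); p,d=snap("scene","s15"); a=load("s14")[0].astype(int); print("changed px near hook",(abs(p.astype(int)-a).max(-1)[150:240,375:450]>40).sum())
print(order.sign_off())
```

```text
t 14.88 p [527.3 -61.7 218.6] x [ 0.005 -0.026 -1.   ] z [ 0.999 -0.031  0.006] F [0.2 0.8 0.8] M [-0.1  -0.03  0.01] gap 46.8 q [-0.17  0.24  1.56 -0.03  1.33 -0.14]
changed px near hook 0
the job is handed in; nothing more can be done
None
```

The case is ready for transport and the job was handed in at about 15 s of the 61 s allowed; the sign-off gives no verdict. I pushed the hasp flat with the shut fingertips, with the staple through its slot. I then took the snap hook from the foam, pushed its gate open on the staple bar at about 12 N, and lowered the hook until the gate snapped shut. I released it and backed the arm away.

**Last checks:**
- **Hasp:** its front face measured about 5 mm in front of the case from 145 to 185 mm height, so it lies flat.
- **Hook:** the bar is at about x -1, y 2, z 107 mm in the hook's frame, within the limits. Two pictures about 1 s apart showed no change around the hook.
- **Gate:** it looks straight and shut in the picture. I had no measured angle for it.
- **Other objects:** the screw link, pot, mouse, tape and the red and purple hooks look unmoved by eye; I did not measure their shift. The gripper is clear of everything.

**Disagreements:**
- While closing on the spine, the gripper rose about 11 mm, so it held the hook at about hook z 95 instead of 82. The grip held.
- The bar height of 107 mm is about 2 mm above the nominal 105 mm, which matches the camera accuracy.

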